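# Close the desiccant canister with its vented insert and take the storage cap off

## Task

Get the desiccant canister ready to go into a filament dry box: pick up the blue storage cap with the orange vented insert hanging in it, and lower the pair onto the white canister so that the insert's two ears drop into the rim notches and it sits fully home. Then turn the cap until its slot lines up with the insert's cross-bar and lift the cap off alone, leaving the insert fully seated in the upright canister. Don't take the cap off before the insert is seated, don't shove the canister or disturb the things around it, and finish still holding the cap in the gripper, 5 cm or more higher than the canister.

Things in the scene. Friction and masses are not known exactly. Their poses are not given: they have to be found in the camera images.
- cap: blue round storage cap, 60 mm diameter, 22 mm high, 45 g, ribbed side to grip anywhere round it. Origin: centre of its lower rim, which rests on the insert's flange at the start, 16 mm above the insert's origin; z up, hollow below. Lifted by the cap, the insert follows after 2 mm of play, hanging from its cross-bar.
- cap_slot (a point): centre of the through slot in the floor of the cap's round top recess, 19 mm above the cap's origin. Slot 36 x 14 mm, long along its x axis (and the cap's); two white marks on the rim show its line. Starts 0.9 to 1.25 rad counter-clockwise (from above) of the cross-bar. No stop: turn freely. Within 0.1 rad of the bar, either way round, the cap comes off.
- vent_insert: orange inner lid, about 60 g. Origin: centre of its underside; z up. Plug of 62 mm diameter from z 0 to 12 mm, flange of 72 mm diameter from z 12 to 16 mm, grille boss of 50 mm diameter to 22 mm inside the cap. Two ears 11 mm wide stick out along +x and -x to 41 mm from the axis, z 6 to 16 mm. Starts standing on the work surface under the cap; when gripping the cap, keep the fingertips above the flange.
- cross_bar (a point): centre of the top of the insert's orange cross-bar, 42 mm above the insert's origin: 30 x 8 x 5 mm, long along its x axis (the line of the ears), on an 8 mm stem through the cap's slot. It stands 4 mm proud of the cap's top when the cap is down.
- canister: white round canister, 76 mm diameter, 84 mm high, bore 66 mm, about 0.6 kg with the grey puck inside; stands loose and open. Origin: centre of its underside; z up. Two rim notches, 17 mm wide, 8 mm deep, on its +x and -x sides take the ears, either way round. Fully home, the flange rests on the rim: insert origin 72 mm above canister origin; with ears across the rim it stands 6 mm higher.
- nozzle_tin: bystander: small pale grey, almost white, round tin, 43 mm diameter, 21 mm high; origin at the centre of its underside
- printed_vase: bystander: green vase, 44 mm diameter, 70 mm high; origin at the centre of its underside
- printed_bracket: bystander: dark blue angle bracket, 24 x 50 x 40 mm; origin at the centre of its underside
Mind the look-alikes: they are no part of the job. Several things have the shape of the cap; the one meant has the colours described above.

How it is judged:
On the way:
1. the insert sits fully home in the canister, ears in the notches, with the cap still on it (z of vent_insert in the frame of canister below 0.0745 m and horizontal distance between vent_insert and canister below 0.006 m and angle between the x axis of vent_insert and the x axis of canister, either way round below 0.15 rad and z of cap in the frame of vent_insert below 0.022 m), for 0.2 s.
At the end, for the whole second after the job is handed in: Insert home in the canister (height within 2.5 mm, centre 6 mm, ears 0.15 rad, tilt 0.07 rad), at rest, touched by neither robot nor cap; canister upright on the surface; cap held still by the fingers alone, its lower rim over 125 mm above the surface (37 mm above the insert's flange) (z of vent_insert in the frame of canister between 0.069 and 0.0745 m and horizontal distance between vent_insert and canister below 0.006 m and angle between the x axis of vent_insert and the x axis of canister, either way round below 0.15 rad and angle between vent_insert's own z axis and vertical below 0.07 rad and angle between canister's own z axis and vertical below 0.05 rad and height (world z) of canister below 0.005 m and height (world z) of cap above 0.125 m and contact force between the fingers and cap above 1 N and contact force between each of cap, the arm and vent_insert below 0.05 N and contact force between cap and canister below 0.05 N and linear speed of vent_insert below 0.02 m/s and linear speed of cap below 0.03 m/s); the arm keeps its last pose, push and grip.
It fails at once if the cap is taken off the insert before the insert is seated in the canister (distance between cap and vent_insert above 0.034 m and not (z of vent_insert in the frame of canister between 0.068 and 0.076 m and horizontal distance between vent_insert and canister below 0.008 m)).
It fails at once if the canister is shoved more than 40 mm or tipped (distance of canister from where it was at the start of the episode above 0.04 m or angle between canister's own z axis and vertical above 0.3 rad).
It fails at once if a thing standing around is moved more than 25 mm (distance of any of nozzle_tin, printed_vase, printed_bracket from where it was at the start of the episode above 0.025 m).
It also fails if it takes over 48 s, if anything falls off the work surface, if the arm or the gripper's body presses on something with over 40 N, if the wrist force passes 120 N, or if a joint passes its speed limit or range.

## Robot

A 6-joint arm with a two-finger parallel gripper is mounted at the origin on a cart in front of the work surface, level with it; the furniture and walls round the work are solid. World frame = base frame: x ahead of the robot, y to its left, z up, the work surface at z = 0. Lengths are in m, angles in rad, forces in N, time in s.
With the tool pointing down it reaches from about 0.25 to 0.725 m from the base axis. Payload 4 kg.
Tool frame: the origin (TCP) lies on the centre line of the jaws, within the pads' length; the fingertips stand 11 mm ahead of it and the grasp point (between the pads) lies 8 mm behind it (bot.nose_length is the distance from the TCP to the fingertips, in m); z points along the fingers, y is the direction in which the jaws open and shut (so a half turn about z gives the same grasp; the last joint's range is limited). The gripper opens to 85 mm and grips with 20 to 120 N. Pads are 22 mm wide; open, the fingers measure 114 mm over their backs; the gripper's body (76 mm by 85 mm) begins 54 mm behind the grasp point. The pads swing forward as they close: fully open they stand 13 mm farther back than shut.
Start: joints at [1.272, 0.241, 0.005, 1.335, 0, 1.571], TCP at [0.147, 0.478, 0.204] pointing down, gripper open.
Joint ranges: [-2.72, 2.72], [-1.05, 1.87], [-1.09, 1.28], [-1.99, 2.15], [-1.42, 1.44], [-3.14, 3.14]. Speed limits (rad/s): [2.79, 2.79, 3.14, 3.14, 3.14, 3.14].

## Interface

Orientations are given as a unit quaternion [x, y, z, w].
In Python, from workcell import bot gives the robot as it stands.
- The arm moves only by the tool play_rows, never from a script. Its argument "plan" is one flat list of numbers, 6 for each row, row after row: the shift along the tool's x, y, z in mm, then the turn, a rotation vector about the tool's x, y, z in rad. A call has 1 to 20 rows; each row shifts and turns the commanded pose from where the row before left it, along the tool's axes as they then stand; what a row does not reach is not made up. A row lasts 1/8 s, in which the tool goes at most 62.5 mm and 10.7 degrees, less where a joint would pass 70% of its speed; a pose out of reach is approached as far as the arm can. A call with a gripper value outside its range is refused whole. "hand" is the opening in per cent of the stroke, from 0 (shut) to 100 (fully open), set as the call begins (left out, the last holds). The fingers move at their own pace and stop on an object; the grip force is fixed at half the most. Time passes only in rows, so rows that do not move let the fingers close. It gives the time, the measured TCP pose, the force and the opening at its end, in the units of the state.
- bot.get_obs(): the state, without advancing time (a new reading comes with each control period).
- bot.camera(name): name is "side" or "top" or "wrist"; returns a dict with "frame" (384x512x3 uint8, blue, green, red), "range_z" (384x512 float32, m along the optical axis (not along the pixel's ray), 0 where there is no reading), "K" (3x3 intrinsics, pixels), "cam_to_world" (4x4, takes a point from camera to world coordinates). Camera axes: x right, y down, z forward; pixel columns grow to the right and rows downward; lengths in m; the calibration is good to about 2 mm. A picture is of the moment at which its call begins.
- bot.job_done(): hands the job in, once; it reports no verdict.
Trained networks look in the newest picture that a camera, given by its name, has taken for a name from the list of things; names that differ only in an ending like _2 or _b are one class to them, and where a whole thing is asked for, a point or a joint stands for the part that bears it (a point fixed in the world has none). Each returns a list of dicts, best first, with "p" (0 to 1); they miss things now and then, are a little off and sometimes report something else, mostly with a low value. They report only what shows in the picture. A call takes as long as a camera call. They do not tell look-alikes from the thing itself.
- bot.outline_of(query, camera): "mask" (384x512 bool, what is visible of it) and "point" ([row, column] in pixels, amid what is visible of it).
The state is a dict: "clock": time; "joint_pos": joint angles; "joint_vel": joint speeds; "tau": joint torques, N m; "eef_pos": TCP position; "tool_rot": TCP orientation; "ft_force": force on the tool from outside, world axes, zero at the start; "ft_torque": the same for the moment, N m; "grip_width": finger opening in m.
Only numpy, scipy, OpenCV 4.12 (cv2) and the standard library are available. Lean on these libraries where they do the work, as an engineer would, in place of code of your own. Each camera call takes 0.05 s, during which the arm holds its last target.

## Working session

There is one attempt and no reset: what is moved stays moved. The work goes in short steps, Python scripts to look and compute and a tool call to move; the robot and the scene stay as the last step left them, time stands still between calls to the robot, and variables do not carry over. Pictures are saved under pics/ and viewed, and the job is handed in when it is done.

Besides the shell and the picture viewer there is one more tool, called after "Emit:" as name(argument=value, ...), one argument or row to a line, values as JSON. play_rows: Moves the arm, as the interface text tells. Its arguments: {"type":"object","properties":{"plan":{"type":"array","items":{"type":"number"}},"hand":{"type":"number"}},"required":["plan"]}

```bash
mkdir -p pics; ls; cat > h.py <<'E'
import numpy as np,cv2
from workcell import bot
from scipy.spatial.transform import Rotation as R
def cloud(c):
    z=c["range_z"];K=c["K"];h,w=z.shape
    u,v=np.meshgrid(np.arange(w),np.arange(h))
    P=np.stack([(u-K[0,2])*z/K[0,0],(v-K[1,2])*z/K[1,1],z,np.ones_like(z)],-1)@c["cam_to_world"].T
    P=P[...,:3].copy();P[z<=0]=np.nan
    return P
E
python3 - <<'E'
from h import *
print(bot.get_obs())
for n in ["top","side","wrist"]:
    c=bot.camera(n);cv2.imwrite(f"pics/{n}0.png",c["frame"]);np.savez(f"{n}0.npz",**c)
    P=cloud(c)
    for q in ["cap","vent_insert","cross_bar","canister","nozzle_tin","printed_vase","printed_bracket"]:
        for d in bot.outline_of(q,n)[:4]:
            m=d["mask"];p=P[m]
            print(n,q,round(d["p"],2),np.round(d["point"]),m.sum(),np.round(np.nanmedian(p,0),3),np.round(np.nanpercentile(p,98,axis=0),3))
E
```

```text
pics
{'clock': 0.0, 'joint_pos': array([ 1.27199708e+00,  2.41373922e-01,  3.66224329e-03,  1.33520512e+00,
       -2.06194980e-05,  1.57079915e+00]), 'joint_vel': array([ 1.01196544e-03,  9.20654031e-04,  1.45525852e-05,  1.40452699e-03,
       -7.28205787e-04,  9.57968744e-04]), 'tau': array([-5.37525721e-04, -3.72320080e+01,  2.52405989e+01,  1.69830717e-02,
        7.49435048e-05, -2.31369228e-06]), 'eef_pos': array([0.14698032, 0.47715299, 0.20310889]), 'tool_rot': array([ 1.48845772e-01,  9.88859855e-01, -1.04995961e-03, -1.47613770e-04]), 'ft_force': array([ 0.43540997, -0.3052524 ,  0.44674785]), 'ft_torque': array([-0.01770513,  0.05383355, -0.01368412]), 'grip_width': 0.08563377526742728}
top cap 0.96 [184. 342.] 492 [ 0.48  -0.21   0.037] [ 0.506 -0.185  0.042]
top cap 0.88 [183. 283.] 497 [ 0.476 -0.079  0.021] [ 0.505 -0.053  0.026]
top cap 0.86 [235. 312.] 473 [ 0.373 -0.136  0.022] [ 0.402 -0.108  0.026]
top vent_insert 0.67 [186. 338.] 241 [ 0.476 -0.205  0.017] [ 0.512 -0.179  0.045]
top vent_insert 0.38 [138. 269.] 345 [ 0.588 -0.033  0.042] [ 0.61  -0.013  0.072]
t
[... 520 characters left out ...]
 0.379 -0.138  0.022] [ 0.406 -0.105  0.026]
side cap 0.91 [308. 259.] 658 [ 0.481 -0.213  0.039] [ 0.507 -0.184  0.042]
side cap 0.64 [245. 254.] 627 [ 0.478 -0.084  0.022] [ 0.506 -0.052  0.026]
side vent_insert 0.63 [309. 253.] 404 [ 0.481 -0.219  0.018] [ 0.517 -0.195  0.045]
side cross_bar 0.97 [306. 252.] 471 [ 0.481 -0.217  0.018] [ 0.517 -0.188  0.045]
side nozzle_tin 0.65 [223. 202.] 357 [ 0.366 -0.033  0.022] [ 0.385 -0.008  0.025]
side printed_vase 0.71 [213. 306.] 532 [ 0.59  -0.04   0.047] [ 0.61  -0.009  0.071]
side printed_bracket 0.64 [134. 231.] 176 [0.418 0.225 0.008] [0.445 0.24  0.04 ]
side printed_bracket 0.26 [222. 205.] 315 [ 0.366 -0.033  0.022] [ 0.383 -0.01   0.025]
```

```bash
python3 - <<'E'
from h import *
a=cv2.imread("pics/top0.png")[100:280,120:400]
cv2.imwrite("pics/topc.png",cv2.resize(a,(784,504),interpolation=cv2.INTER_CUBIC))
a=cv2.imread("pics/side0.png")[100:350,100:360]
cv2.imwrite("pics/sidec.png",cv2.resize(a,(624,600),interpolation=cv2.INTER_CUBIC))
E
```

```text
(no output)
```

View pics/topc.png

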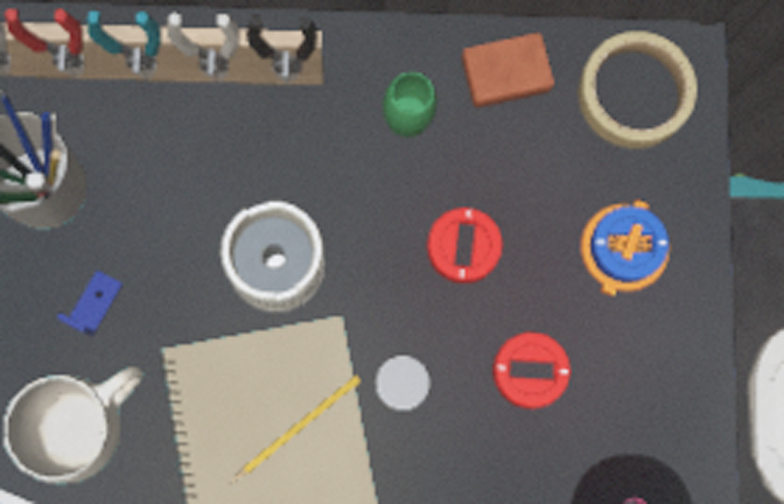

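View pics/sidec.png

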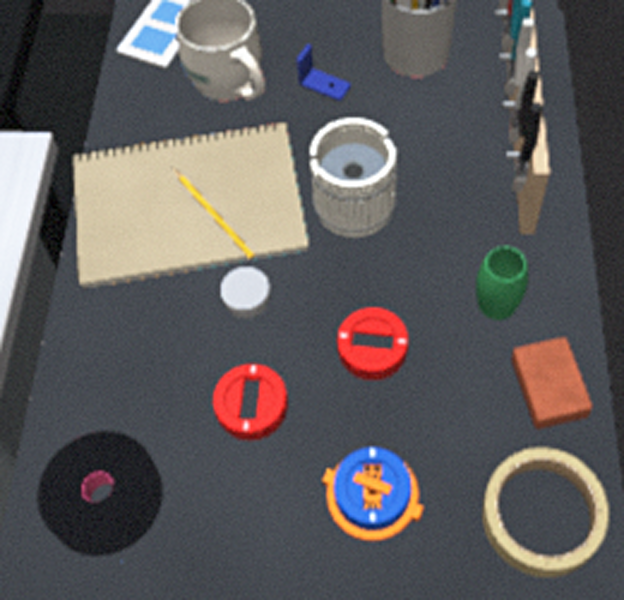

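```bash
python3 - <<'E'
from h import *
o=bot.get_obs();T=np.eye(4);T[:3,:3]=R.from_quat(o["tool_rot"]).as_matrix();T[:3,3]=o["eef_pos"]
c=np.load("wrist0.npz");print(np.round(np.linalg.inv(T)@c["cam_to_world"],3),c["K"],bot.nose_length)
P=cloud(np.load("top0.npz"))
for (x0,x1) in [(.1,.3),(.3,.5),(.5,.7)]:
  print(x0,[ (round(y,2),round(float(np.nanmax(np.where((P[...,0]>x0)&(P[...,0]<x1)&(P[...,1]>y)&(P[...,1]<y+.1),P[...,2],-1))),3)) for y in np.arange(-.4,.6,.1)])
# ears/orange fit
c=np.load("top0.npz");P=cloud(c)
hsv=cv2.cvtColor(c["frame"],cv2.COLOR_BGR2HSV)
near=np.hypot(P[...,0]-.48,P[...,1]+.21)<.06
org=near&(hsv[...,0]<20)&(hsv[...,1]>120)
import sys
p=P[org&(P[...,2]<.03)];print(p.shape)
for q in p[np.argsort(-np.hypot(p[:,0]-.48,p[:,1]+.21))[:16]]:print(np.round(q,3))
E
```

```text
[[ 0.001 -0.958 -0.286  0.073]
 [ 1.     0.001  0.001  0.   ]
 [-0.001 -0.286  0.958 -0.169]
 [ 0.     0.     0.     1.   ]] [[318.797467     0.         251.81112665]
 [  0.         318.797467   196.97937716]
 [  0.           0.           1.        ]] 0.011
0.1 [(np.float64(-0.4), 0.005), (np.float64(-0.3), 0.037), (np.float64(-0.2), 0.035), (np.float64(-0.1), 0.019), (np.float64(-0.0), 0.021), (np.float64(0.1), 0.088), (np.float64(0.2), 0.089), (np.float64(0.3), 0.013), (np.float64(0.4), -1.0), (np.float64(0.5), -1.0)]
0.3 [(np.float64(-0.4), 0.005), (np.float64(-0.3), 0.049), (np.float64(-0.2), 0.042), (np.float64(-0.1), 0.027), (np.float64(-0.0), 0.089), (np.float64(0.1), 0.091), (np.float64(0.2), 0.15), (np.float64(0.3), 0.007), (np.float64(0.4), -1.0), (np.float64(0.5), -1.0)]
0.5 [(np.float64(-0.4), 0.439), (np.float64(-0.3), 0.446), (np.float64(-0.2), 0.039), (np.float64(-0.1), 0.075), (np.float64(-0.0), 0.181), (np.float64(0.1), 0.409), (np.float64(0.2), 0.52), (np.float64(0.3), 0.527), (np.float64(0.4), 0.373), (np.float64(0.5), 0.179)]
(227, 3)
[ 0.52  -0.225  0.   ]
[ 0.52  -0.226  0.015]
[ 0.517 -0.231  0.015]
[ 0.52  -0.224  0.014]
[ 0.517 -0.228  0.017]
[ 0.514 -0.232  0.019]
[ 0.459 -0.245  0.001]
[ 0.456 -0.243  0.   ]
[ 0.517 -0.226  0.016]
[ 0.515 -0.23   0.017]
[ 0.464 -0.247  0.013]
[ 0.454 -0.24  -0.   ]
[ 0.441 -0.2    0.015]
[ 0.441 -0.201  0.017]
[ 0.515 -0.228  0.015]
[ 0.517 -0.224  0.016]
```

```bash
python3 - <<'E'
from h import *
for n in ["top","side"]:
  c=np.load(n+"0.npz");P=cloud(c);f=c["frame"].copy()
  m=P[...,2]>.1
  f[m]=(0,255,255);cv2.imwrite(f"pics/tall_{n}.png",f)
  m&=(P[...,0]>0.1)&(P[...,0]<.7)
  k,l,s,ce=cv2.connectedComponentsWithStats(m.astype(np.uint8))
  for i in range(1,k):
    if s[i,4]>15: print(n,np.round(ce[i]),s[i,4],np.round(P[l==i].min(0),2),np.round(P[l==i].max(0),2))
E
```

```text
top [47. 65.] 10790 [0.58 0.27 0.1 ] [0.7  0.54 0.53]
top [147.  37.] 981 [0.69 0.18 0.1 ] [0.7  0.21 0.41]
top [417.  42.] 2992 [ 0.68 -0.32  0.1 ] [ 0.7  -0.26  0.45]
top [492. 131.] 4393 [ 0.45 -0.51  0.1 ] [ 0.69 -0.45  0.26]
top [143. 111.] 354 [0.6  0.19 0.1 ] [0.63 0.28 0.18]
top [200. 112.] 542 [0.6  0.04 0.1 ] [0.63 0.19 0.18]
top [124. 139.] 36 [0.55 0.27 0.1 ] [0.56 0.27 0.15]
top [110. 144.] 46 [0.53 0.29 0.1 ] [0.55 0.3  0.15]
top [137. 145.] 53 [0.53 0.23 0.1 ] [0.55 0.25 0.15]
top [104. 156.] 64 [0.51 0.3  0.1 ] [0.52 0.32 0.16]
top [140. 157.] 29 [0.51 0.22 0.1 ] [0.52 0.24 0.15]
top [110. 164.] 36 [0.49 0.29 0.1 ] [0.51 0.3  0.15]
top [133. 165.] 48 [0.49 0.24 0.1 ] [0.5  0.25 0.14]
top [119. 171.] 41 [0.48 0.27 0.1 ] [0.49 0.28 0.15]
top [504. 192.] 70 [ 0.45 -0.51  0.17] [ 0.45 -0.47  0.21]
side [314.  65.] 2461 [0.58 0.04 0.1 ] [0.63 0.6  0.31]
side [353.  38.] 985 [0.68 0.31 0.1 ] [0.7  0.36 0.31]
side [369.  54.] 945 [0.69 0.18 0.1 ] [0.7  0.21 0.39]
side [267.  85.] 326 [0.48 0.22 0.1 ] [0.53 0.32 0.16]
side [285.  87.] 159 [0.53 0.24 0.1 ] [0.56 0.31 0.15]
side [453. 278.] 7646 [ 0.68 -0.32  0.1 ] [ 0.7  -0.26  0.51]
```

View pics/tall_top.png

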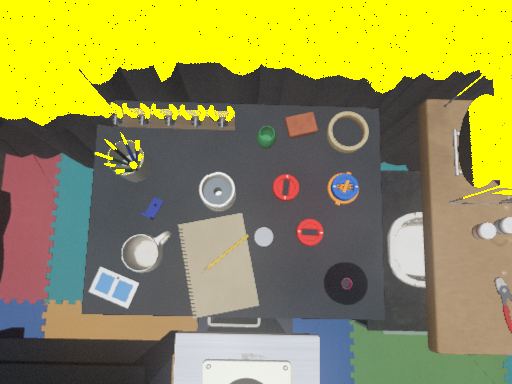

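Emit:
play_rows(
  plan=[-37, -40, 3, 0, 0, 0, -37, -40, 3, 0, 0, 0, -37, -40, 3, 0, 0, 0, -37, -40, 3, 0, 0, 0, -37, -40, 3, 0, 0, 0, -37, -40, 3, 0, 0, 0, -37, -40, 3, 0, 0, 0],
  hand=100,
)

```text
clock: 2.08
eef_pos: [0.313, 0.1325, 0.1833]
tool_rot: [0.149, 0.989, 0.0, 0.001]
ft_force: [0.9, 0.4, -0.1]
grip_width: 0.0853
```

```bash
python3 - <<'E'
from h import *
o=bot.get_obs();print(o["joint_pos"],o["eef_pos"],o["tool_rot"])
c=bot.camera("wrist");cv2.imwrite("pics/w1.png",c["frame"])
E
```

```text
[ 4.00578378e-01 -6.95525914e-02 -3.94325480e-01  1.24440462e+00
 -3.21374429e-05  6.98906420e-01] [0.31300427 0.13253798 0.18329643] [1.48611452e-01 9.88895334e-01 4.09187605e-04 6.98543348e-04]
```

View pics/w1.png

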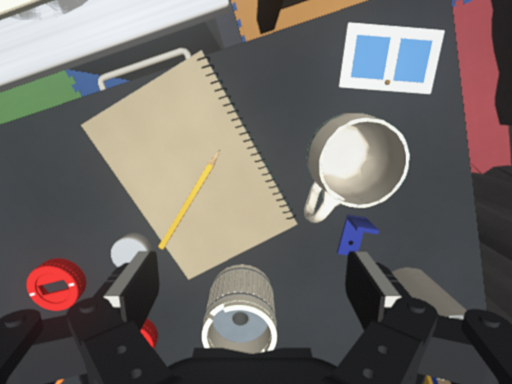

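Emit:
play_rows(
  plan=[-36, -40, 8, 0, 0, 0, -36, -40, 8, 0, 0, 0, -36, -40, 8, 0, 0, 0, -36, -40, 8, 0, 0, 0, -36, -40, 8, 0, 0, 0, -36, -40, 8, 0, 0, 0, -36, -40, 8, 0, 0, 0, 0, 0, 0, 0, 0, 0, 0, 0, 0, 0, 0, 0],
)

```text
clock: 3.25
eef_pos: [0.4702, -0.2072, 0.1266]
tool_rot: [0.149, 0.989, 0.0, -0.001]
ft_force: [0.1, -0.0, -0.3]
grip_width: 0.0856
```

```bash
python3 - <<'E'
from h import *
o=bot.get_obs();print(o["joint_pos"],o["eef_pos"],o["tool_rot"])
c=bot.camera("wrist");cv2.imwrite("pics/w2.png",c["frame"]);np.savez("w2.npz",**c)
E
```

```text
[-4.15370468e-01  3.15846550e-01 -9.99745657e-02  1.15658420e+00
  3.44777635e-04 -1.16194306e-01] [ 0.47016723 -0.20723375  0.12661457] [ 1.49030913e-01  9.88832195e-01  3.77647719e-04 -7.30966295e-04]
```

View pics/w2.png

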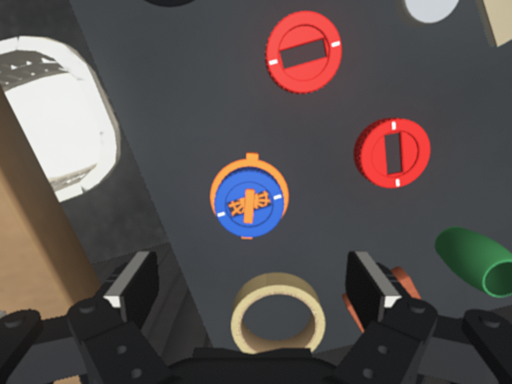

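```bash
cat >> h.py <<'E'
def rect(c,cx,cy,z,half=.06,n=600,yaw=0):
    # top-down view at plane z: column -> +x world(rotated by yaw), row up -> +y
    s=2*half/n
    u=np.array([[0,0],[n,0],[n,n],[0,n]],np.float32)
    d=np.c_[(u[:,0]-n/2)*s,-(u[:,1]-n/2)*s]@np.array([[np.cos(yaw),np.sin(yaw)],[-np.sin(yaw),np.cos(yaw)]])
    W=np.c_[d+[cx,cy],np.full(4,z),np.ones(4)]
    C=W@np.linalg.inv(c["cam_to_world"]).T
    p=C[:,:3]@c["K"].T;p=(p[:,:2]/p[:,2:]).astype(np.float32)
    H=cv2.getPerspectiveTransform(p,u)
    return cv2.warpPerspective(c["frame"],H,(n,n),flags=cv2.INTER_CUBIC)
E
python3 - <<'E'
from h import *
c=np.load("w2.npz")
a=rect(c,.48,-.21,.038,.045,400);b=rect(c,.48,-.21,.016,.045,400)
cv2.imwrite("pics/r2.png",np.hstack([a,b]))
P=cloud(c)
m=(abs(P[...,2]-.0385)<.003)&(np.hypot(P[...,0]-.48,P[...,1]+.21)<.05)
q=P[m][:,:2];(x,y),r=cv2.minEnclosingCircle(q.astype(np.float32));print(x,y,r,q.mean(0),np.nanmedian(P[m][:,2]))
E
```

```text
0.47898146510124207 -0.21255137026309967 0.030441995710134506 [ 0.47806665 -0.21213758] 0.03725961321006671
```

View pics/r2.png

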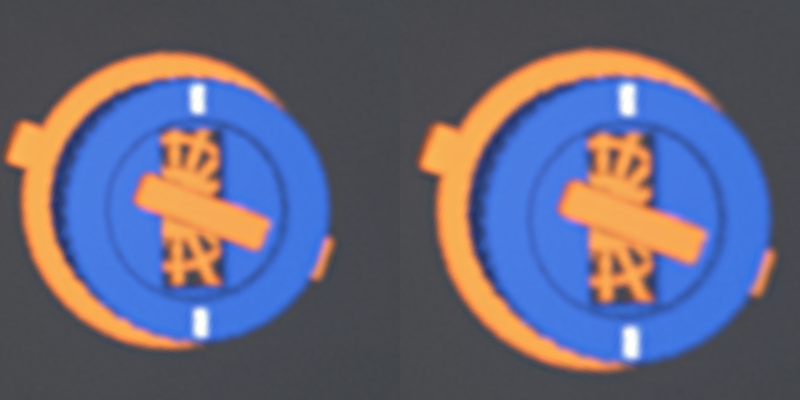

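```bash
cat >> h.py <<'E'
def maskfit(img,half,cx,cy,kind):
    hsv=cv2.cvtColor(img,cv2.COLOR_BGR2HSV);n=img.shape[0];s=2*half/n
    if kind=="white": m=(hsv[...,1]<60)&(hsv[...,2]>190)
    if kind=="orange": m=((hsv[...,0]<22))&(hsv[...,1]>100)&(hsv[...,2]>150)
    if kind=="blue": m=(hsv[...,0]>95)&(hsv[...,0]<130)&(hsv[...,1]>100)
    m=m.astype(np.uint8)
    k,l,st,ce=cv2.connectedComponentsWithStats(m)
    return m,[(st[i,4],np.round([cx+(ce[i][0]-n/2)*s,cy-(ce[i][1]-n/2)*s],4),l==i) for i in np.argsort(-st[:,4]) if i and st[i,4]>60]
E
python3 - <<'E'
from h import *
c=np.load("w2.npz")
a=rect(c,.479,-.2125,.038,.045,600)
m,l=maskfit(a,.045,.479,-.2125,"white")
for t in l:print(t[0],t[1])
a1=l[0][1]-l[1][1];print("slot",np.degrees(np.arctan2(a1[1],a1[0])),"mid",(l[0][1]+l[1][1])/2)
b=rect(c,.479,-.2125,.042,.045,600)
m,l=maskfit(b,.045,.479,-.2125,"orange")
# bar only: opening 
k=cv2.getStructuringElement(cv2.MORPH_ELLIPSE,(35,35))
yy,xx=np.mgrid[:600,:600];m[np.hypot(xx-300,yy-300)>125]=0
o=cv2.morphologyEx(m,cv2.MORPH_OPEN,k);pts=cv2.findNonZero(o);r=cv2.minAreaRect(pts);bx=cv2.boxPoints(r)
print(r, "ctr",.479+(r[0][0]-300)*.00015,-.2125-(r[0][1]-300)*.00015)
b=rect(c,.479,-.2125,.016,.045,600)
m,l=maskfit(b,.045,.479,-.2125,"orange")
m[np.hypot(xx-300,yy-300)<37.2/.15]=0
k,lb,st,ce=cv2.connectedComponentsWithStats(m)
for i in range(1,k):
  if st[i,4]>50: print(st[i,4],.479+(ce[i][0]-300)*.00015,-.2125-(ce[i][1]-300)*.00015)
cv2.imwrite("pics/r3.png",b)
E
```

```text
768 [ 0.4793 -0.1872]
745 [ 0.48   -0.2375]
slot 90.79730530409884 mid [ 0.47965 -0.21235]
((293.99951171875, 302.987060546875), (189.63624572753906, 123.34706115722656), 42.768821716308594) ctr 0.4780999267578125 -0.21294805908203124
2178 0.44260151515151513 -0.19799965564738292
763 0.5170286369593708 -0.22661277850589776
```

View pics/r3.png

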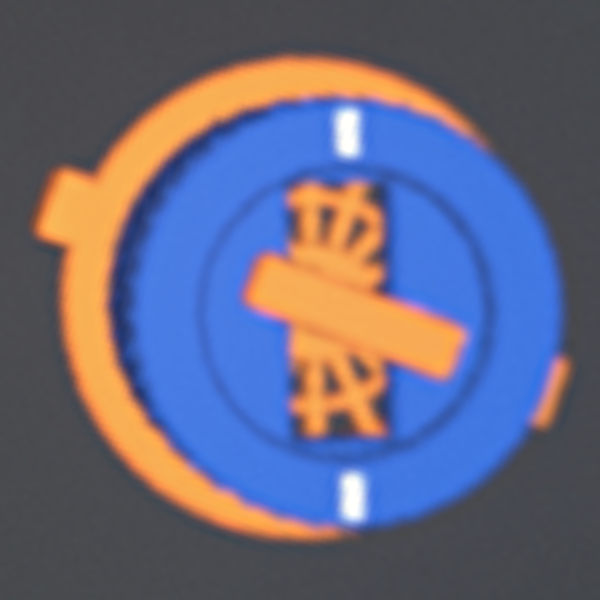

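Emit:
play_rows(
  plan=[-5, -1, 16, 0, 0, 0, -5, -1, 16, 0, 0, 0, 0, 0, 16, 0, 0, 0, 0, 0, 16, 0, 0, 0, 0, 0, 16, 0, 0, 0, 0, 0, 12, 0, 0, 0, 0, 0, 0, 0, 0, 0, 0, 0, 0, 0, 0, 0],
)

```text
clock: 4.3
eef_pos: [0.48, -0.2127, 0.0352]
tool_rot: [0.149, 0.989, -0.0, 0.0]
ft_force: [-0.4, -0.9, 1.0]
grip_width: 0.0853
```

```bash
python3 - <<'E'
from h import *
o=bot.get_obs();print(o["eef_pos"],o["tool_rot"],o["ft_force"])
c=bot.camera("wrist");d=bot.camera("side");cv2.imwrite("pics/w4.png",np.hstack([c["frame"][150:],cv2.resize(d["frame"][230:350,180:340],(312,234))]))
E
```

```text
[ 0.47999364 -0.21266497  0.03524472] [ 1.48766386e-01  9.88872335e-01 -7.17388645e-05  2.49222516e-04] [-0.43452323 -0.90969414  1.00287097]
```

View pics/w4.png

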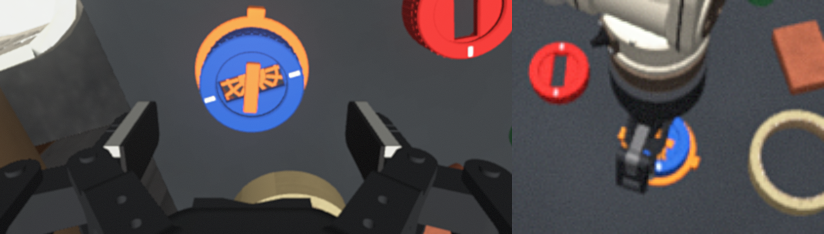

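```bash
python3 - <<'E'
from h import *
c=bot.camera("wrist");o=bot.get_obs();np.savez("w5.npz",**c)
P=cloud(c);h=cv2.cvtColor(c["frame"],cv2.COLOR_BGR2HSV)
m=(h[...,0]>100)&(h[...,0]<125)&(h[...,1]>130);m&=np.hypot(P[...,0]-.48,P[...,1]+.21)<.06
m&=P[...,2]>.03
q=P[m];print(q.mean(0),cv2.minEnclosingCircle(q[:,:2].astype(np.float32)),np.percentile(q[:,2],[5,50,95]))
M=np.linalg.inv(c["cam_to_world"])
for z in [0,.011,-.008,-.019]:
  w=o["eef_pos"]+[0,0,-z];p=c["K"]@(M@np.r_[w,1])[:3];print(z,p[:2]/p[2])
for v,u in [(265,140),(265,372),(285,140),(285,385),(298,118),(300,395)]: print(v,u,np.round(P[v,u],4),R.from_quat(o["tool_rot"]).inv().apply(P[v,u]-o["eef_pos"]).round(4))
E
```

```text
[ 0.47736337 -0.21183886  0.0362654 ] ((0.47914886474609375, -0.21247662603855133), 0.030464814975857735) [0.0334988  0.03684194 0.03809933]
0 [250.91963729 235.24261334]
0.011 [250.96168208 227.96020993]
-0.008 [250.88588862 241.08808027]
-0.019 [250.83436521 250.01223462]
265 140 [ 0.4558 -0.2507  0.0928] [ 0.0121 -0.0433 -0.0571]
265 372 [ 0.4827 -0.1637  0.0926] [ 0.0121  0.0477 -0.0569]
285 140 [ 0.4617 -0.2514  0.0978] [ 0.0063 -0.0423 -0.0621]
285 385 [ 0.4825 -0.1643  0.1069] [ 0.0121  0.0471 -0.0712]
298 118 [ 0.4569 -0.2518  0.1127] [ 0.0108 -0.0441 -0.077 ]
300 395 [ 0.482  -0.1647  0.1161] [ 0.0124  0.0465 -0.0805]
```

```bash
python3 - <<'E'
from h import *
c=np.load("w5.npz");o=bot.get_obs();P=cloud(c)
Q=R.from_quat(o["tool_rot"]).inv().apply((P-o["eef_pos"]).reshape(-1,3)).reshape(P.shape)
for u in (125,135,150,375):
  for v in range(248,310,6): print(u,v,np.round(Q[v,u],3),c["frame"][v,u])
E
```

```text
125 248 [-0.113 -0.168  0.218] [58 57 57]
125 254 [-0.122 -0.169  0.219] [56 55 54]
125 260 [-0.131 -0.17   0.219] [57 56 55]
125 266 [ 0.008 -0.052 -0.051] [46 46 47]
125 272 [ 0.012 -0.047 -0.062] [108 113 113]
125 278 [ 0.012 -0.046 -0.066] [107 112 111]
125 284 [ 0.012 -0.044 -0.07 ] [108 112 112]
125 290 [ 0.012 -0.043 -0.074] [30 29 29]
125 296 [ 0.011 -0.042 -0.076] [24 24 24]
125 302 [ 0.008 -0.043 -0.075] [25 25 26]
125 308 [ 0.007 -0.042 -0.077] [41 41 41]
135 248 [-0.025 -0.082  0.036] [74 71 67]
135 254 [ 0.012 -0.049 -0.047] [88 89 87]
135 260 [ 0.012 -0.047 -0.053] [107 112 111]
135 266 [ 0.012 -0.045 -0.057] [108 112 112]
135 272 [ 0.012 -0.044 -0.062] [69 71 71]
135 278 [ 0.012 -0.042 -0.066] [26 25 27]
135 284 [ 0.009 -0.043 -0.066] [25 23 25]
135 290 [ 0.007 -0.042 -0.067] [25 25 25]
135 296 [ 0.005 -0.042 -0.067] [24 25 24]
135 302 [ 0.003 -0.043 -0.068] [22 22 22]
135 308 [ 0.001 -0.042 -0.069] [23 24 24]
150 248 [-0.026 -0.071  0.036] [74 72 68]
150 254 [ 0.012 -0.043 -0.046] [29 29 28]
150 260 [ 0.009 -0.043 -0.047] [25 24 24]
150 266 [ 0.008 -0.042 -0.05 ] [25 23 24]
150 272 [ 0.005 -0.042 -0.05 ] [25 23 24]
150 278 [ 0.002 -0.042 -0.051] [25 23 24]
150 284 [ 0.    -0.042 -0.051] [24 23 24]
150 290 [nan nan nan] [25 24 24]
150 296 [-0.005 -0.042 -0.052] [24 24 24]
150 302 [-0.008 -0.043 -0.053] [22 22 22]
150 308 [-0.01  -0.042 -0.054] [28 28 27]
375 248 [-0.026  0.088  0.037] [76 73 69]
375 254 [-0.03   0.088  0.037] [75 72 68]
375 260 [-0.035  0.089  0.037] [77 73 69]
375 266 [ 0.012  0.049 -0.058] [110 114 115]
375 272 [ 0.012  0.047 -0.062] [109 113 113]
375 278 [ 0.012  0.045 -0.067] [109 114 114]
375 284 [ 0.012  0.044 -0.071] [26 25 25]
375 290 [ 0.012  0.043 -0.074] [21 18 18]
375 296 [ 0.009  0.043 -0.073] [16 16 17]
375 302 [ 0.007  0.043 -0.074] [17 17 16]
375 308 [ 0.005  0.043 -0.075] [18 18 18]
```

```bash
python3 - <<'E'
from h import *
c=np.load("w5.npz")["frame"][230:340,80:430];cv2.imwrite("pics/w6.png",cv2.resize(c,None,fx=2.2,fy=2.2))
E
```

```text
(no output)
```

View pics/w6.png

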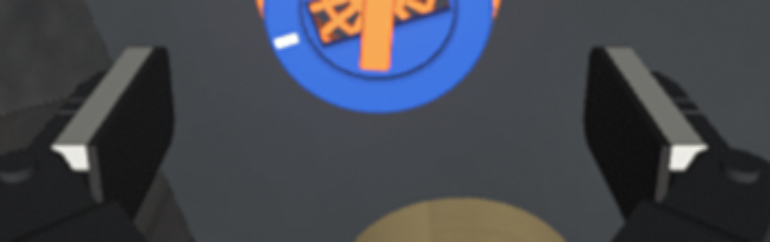

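```bash
python3 - <<'E'
from h import *
c=bot.camera("side");np.savez("s5.npz",**c);o=bot.get_obs();P=cloud(c);print(o["joint_pos"])
cv2.imwrite("pics/s5.png",cv2.resize(c["frame"][200:350,170:370],(800,600),interpolation=cv2.INTER_CUBIC))
Q=R.from_quat(o["tool_rot"]).inv().apply((P-o["eef_pos"]).reshape(-1,3)).reshape(P.shape)
for v in range(270,330,3): print(v,[tuple(np.round(1000*Q[v,u]).astype(int)) if np.isfinite(Q[v,u,0]) else None for u in range(228,262,4)])
E
```

```text
[-4.17258114e-01  4.23263477e-01 -2.01986422e-01  9.44124107e-01
 -2.52362162e-05 -1.18420647e-01]
270 [(np.int64(75), np.int64(57), np.int64(31)), (np.int64(24), np.int64(-27), np.int64(-202)), (np.int64(18), np.int64(-25), np.int64(-203)), (np.int64(10), np.int64(-31), np.int64(-223)), (np.int64(3), np.int64(-32), np.int64(-229)), (np.int64(-3), np.int64(-34), np.int64(-239)), (np.int64(-9), np.int64(-34), np.int64(-242)), (np.int64(-14), np.int64(-32), np.int64(-241)), (np.int64(-18), np.int64(-29), np.int64(-237))]
273 [(np.int64(73), np.int64(52), np.int64(32)), (np.int64(25), np.int64(-26), np.int64(-188)), (np.int64(17), np.int64(-29), np.int64(-202)), (np.int64(11), np.int64(-28), np.int64(-203)), (np.int64(3), np.int64(-33), np.int64(-220)), (np.int64(-2), np.int64(-32), np.int64(-224)), (np.int64(-8), np.int64(-32), np.int64(-226)), (np.int64(-13), np.int64(-30), np.int64(-226)), (np.int64(-18), np.int64(-28), np.int64(-224))]
276 [(np.int64(71), np.int64(47), np.int64(34)), (np.int64(26), np.int64(-25), np.int64(-172)), (np.int64(16), np.int64(-32), np.int64(-197)), (np.in
[... 6690 characters left out ...]
int64(-96)), (np.int64(1), np.int64(-69), np.int64(-98)), (np.int64(-5), np.int64(-68), np.int64(-99)), (np.int64(-11), np.int64(-66), np.int64(-100)), (np.int64(-6), np.int64(-33), np.int64(21)), (np.int64(-13), np.int64(-30), np.int64(22)), (np.int64(-19), np.int64(-25), np.int64(35))]
327 [(np.int64(36), np.int64(-49), np.int64(33)), (np.int64(30), np.int64(-46), np.int64(36)), (np.int64(22), np.int64(-44), np.int64(35)), (np.int64(15), np.int64(-41), np.int64(35)), (np.int64(-6), np.int64(-71), np.int64(-95)), (np.int64(1), np.int64(-37), np.int64(36)), (np.int64(-7), np.int64(-35), np.int64(34)), (np.int64(-14), np.int64(-33), np.int64(32)), (np.int64(-21), np.int64(-30), np.int64(35))]
```

View pics/s5.png

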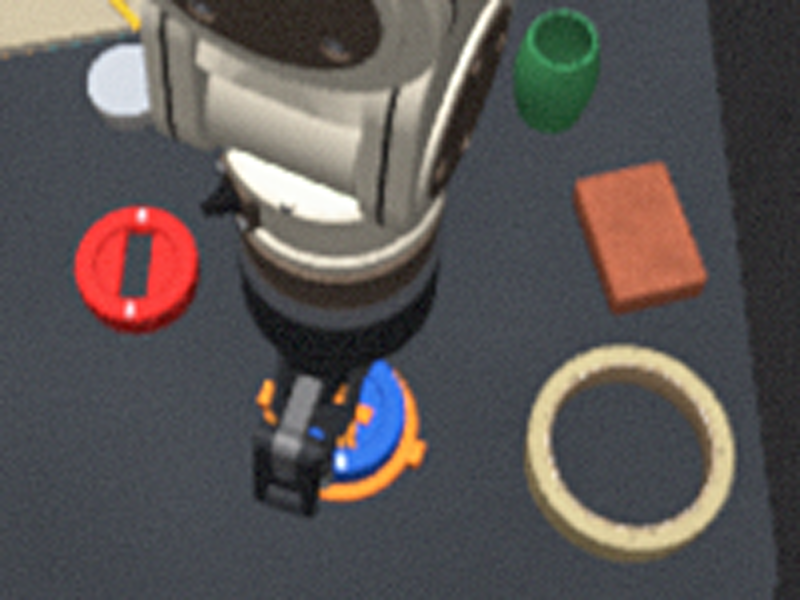

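Emit:
play_rows(
  plan=[0, 0, 8, 0, 0, 0, 0, 0, 8, 0, 0, 0, 0, 0, 4, 0, 0, 0, 0, 0, 0, 0, 0, 0],
  hand=84,
)

```text
clock: 5.0
eef_pos: [0.4791, -0.2124, 0.0143]
tool_rot: [0.149, 0.989, 0.0, -0.001]
ft_force: [-0.6, -0.2, -0.2]
grip_width: 0.0715
```

```bash
cat > tip.py <<'E'
from h import *
c=bot.camera("wrist");o=bot.get_obs();P=cloud(c);print(o["eef_pos"],o["grip_width"],o["ft_force"])
Q=R.from_quat(o["tool_rot"]).inv().apply((P-o["eef_pos"]).reshape(-1,3)).reshape(P.shape)
m=(abs(Q[...,0]-.0115)<.002)&(abs(abs(Q[...,1])-o["grip_width"]/2-.003)<.006)&(Q[...,2]<.02)&(c["frame"].max(-1)<140)
m[:200]=0
for s in (-1,1):
  q=Q[m&(np.sign(Q[...,1])==s)];print(len(q),np.percentile(q[:,2],[90,97,99,100]).round(4))
cv2.imwrite("pics/tip.png",c["frame"][180:])
E
python3 tip.py
```

```text
[ 0.47946192 -0.21253907  0.01470272] 0.07175557646858333 [-0.05206891 -0.19340754 -0.26181096]
1463 [-0.0416  0.0156  0.0161  0.017 ]
1360 [-0.0406  0.0153  0.0158  0.0166]
```

View pics/tip.png

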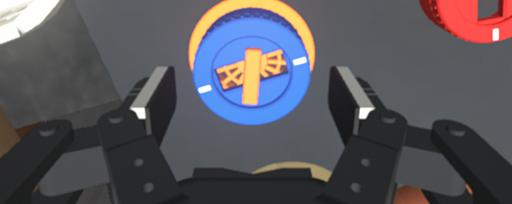

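Emit:
play_rows(
  plan=[0, 0, 6, 0, 0, 0, 0, 0, 6, 0, 0, 0, 0, 0, 6, 0, 0, 0, 0, 0, 0, 0, 0, 0],
)

```text
clock: 5.55
eef_pos: [0.479, -0.2124, -0.0037]
tool_rot: [0.149, 0.989, 0.0, -0.001]
ft_force: [-0.1, 0.1, -0.0]
grip_width: 0.0718
```

```bash
sed -i 's/(Q\[...,2\]<.02)/(Q[...,2]<-.015)/' tip.py; python3 tip.py
```

```text
[ 0.47935707 -0.21249712 -0.00337246] 0.07193951900089997 [ 0.64378577 -0.19490766  0.35253047]
1310 [-0.0519 -0.0411 -0.0389 -0.0357]
1213 [-0.0504 -0.0413 -0.0387 -0.0344]
```

View pics/tip.png

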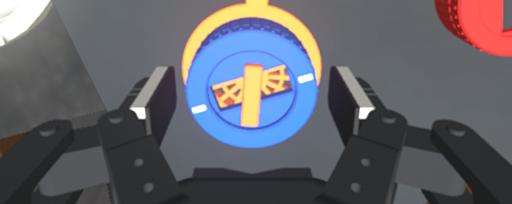

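Emit:
play_rows(
  plan=[0, 0, 6, 0, 0, 0, 0, 0, 5, 0, 0, 0, 0, 0, 0, 0, 0, 0, 0, 0, 0, 0, 0, 0],
)

```text
clock: 6.1
eef_pos: [0.4797, -0.2126, -0.014]
tool_rot: [0.149, 0.989, -0.0, 0.0]
ft_force: [0.4, -0.2, 0.0]
grip_width: 0.0715
```

```bash
 python3 tip.py
```

```text
[ 0.47977441 -0.2126884  -0.01391507] 0.0715864959976044 [0.28907759 0.2689437  0.0072376 ]
1403 [-0.0532 -0.0423 -0.0391 -0.0365]
1324 [-0.0525 -0.042  -0.0392 -0.0367]
```

View pics/tip.png

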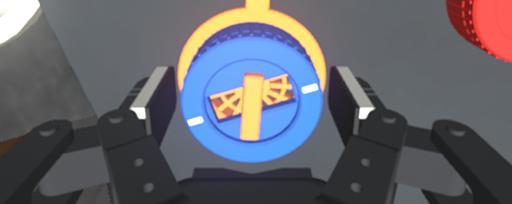

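Emit:
play_rows(
  plan=[0, 0, 0, 0, 0, 0, 0, 0, 0, 0, 0, 0, 0, 0, 0, 0, 0, 0, 0, 0, 0, 0, 0, 0],
  hand=40,
)

```text
clock: 6.65
eef_pos: [0.4801, -0.2128, -0.0132]
tool_rot: [0.149, 0.989, -0.0, 0.001]
ft_force: [-1.0, 0.1, 5.7]
grip_width: 0.0588
```

```bash
 python3 tip.py
```

```text
[ 0.48010766 -0.21281492 -0.01318057] 0.058944867593060175 [-0.53979291  0.42370496  5.88498792]
1205 [-0.0522 -0.0415 -0.0382 -0.0344]
1124 [-0.0523 -0.0416 -0.0378 -0.0343]
```

View pics/tip.png

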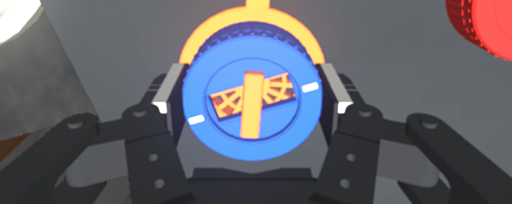

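Emit:
play_rows(
  plan=[0, 0, -6, 0, 0, 0, 0, 0, -10, 0, 0, 0, 0, 0, -18, 0, 0, 0, 0, 0, -18, 0, 0, 0, 0, 0, -18, 0, 0, 0, 0, 0, -18, 0, 0, 0, 0, 0, -18, 0, 0, 0, 0, 0, -18, 0, 0, 0, 0, 0, -18, 0, 0, 0, 0, 0, -8, 0, 0, 0, 0, 0, 0, 0, 0, 0],
)

```text
clock: 8.07
eef_pos: [0.48, -0.2128, 0.1365]
tool_rot: [0.149, 0.989, -0.0, 0.001]
ft_force: [0.5, 0.7, -1.7]
grip_width: 0.0589
```

```bash
python3 - <<'E'
from h import *
print(bot.get_obs()["ft_force"])
c=bot.camera("wrist");d=bot.camera("side");cv2.imwrite("pics/w7.png",np.hstack([c["frame"][100:],cv2.resize(d["frame"][150:350,150:350],(284,284))]))
E
```

```text
[ 0.51284035  0.72720687 -1.67869547]
```

View pics/w7.png

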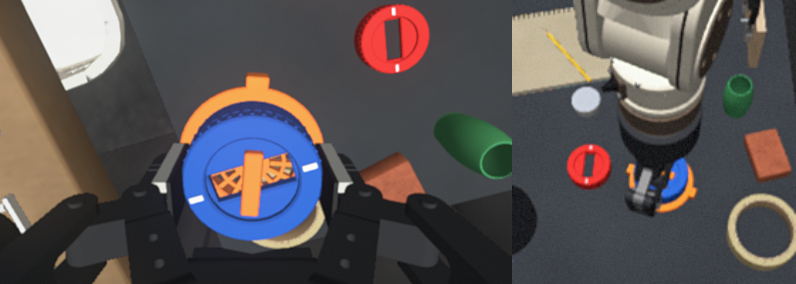

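Emit:
play_rows(
  plan=[2, 12, 0, 0, 0, 0, 3, 26, 0, 0, 0, 0, 4, 30, 0, 0, 0, 0, 4, 30, 0, 0, 0, 0, 4, 30, 0, 0, 0, 0, 4, 30, 0, 0, 0, 0, 4, 30, 0, 0, 0, 0, 4, 30, 0, 0, 0, 0, 3, 26, 0, 0, 0, 0, 2, 20, 0, 0, 0, 0, 0, 0, 0, 0, 0, 0, 0, 0, 0, 0, 0, 0],
)

```text
clock: 9.68
eef_pos: [0.5245, 0.0494, 0.1357]
tool_rot: [0.149, 0.989, -0.0, -0.0]
ft_force: [0.5, 0.1, -1.2]
grip_width: 0.0589
```

```bash
python3 - <<'E'
from h import *
o=bot.get_obs();print(o["eef_pos"],o["joint_pos"])
c=bot.camera("wrist");np.savez("w8.npz",**c)
r=rect(c,.458,.073,.084,.06,400)
cv2.imwrite("pics/w8.png",np.hstack([cv2.resize(c["frame"],(400,300)),r[:300]]))
cv2.imwrite("pics/r8.png",r)
cv2.imwrite("pics/w8f.png",c["frame"])
E
```

```text
[0.52454954 0.0493982  0.13574657] [ 9.41839928e-02  3.32922267e-01 -5.04041913e-02  1.18823232e+00
 -4.59169485e-04  3.93107242e-01]
```

View pics/w8f.png

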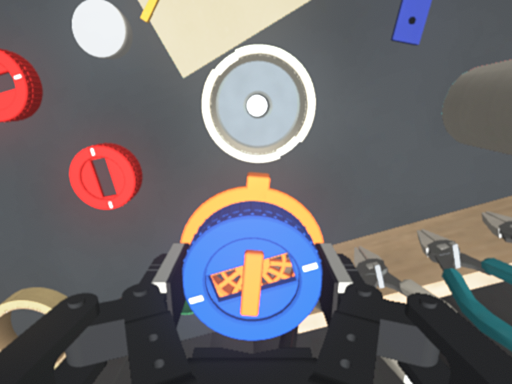

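View pics/r8.png

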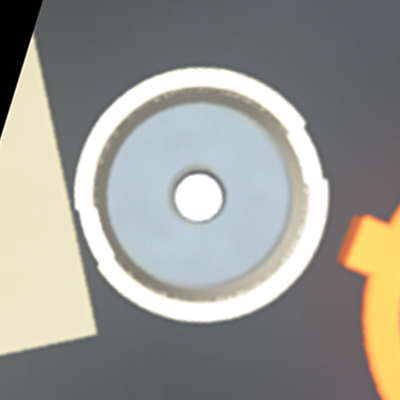

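```bash
python3 - <<'E'
from h import *
c=np.load("w8.npz");P=cloud(c)
x,y,z=P[...,0],P[...,1],P[...,2]
rr=np.hypot(x-.458,y-.073)
m=(rr<.05)&(z>.080)&(z<.09)
q=P[m].astype(np.float32);print(len(q),np.median(q[:,2]),cv2.minEnclosingCircle(q[:,:2].copy()))
# white rim in rect: fit ellipse of outer boundary
r=rect(c,.458,.073,.084,.06,800);s=.12/800
h=cv2.cvtColor(r,cv2.COLOR_BGR2HSV);w=((h[...,2]>225)&(h[...,1]<25)).astype(np.uint8)
cs,_=cv2.findContours(w,cv2.RETR_EXTERNAL,cv2.CHAIN_APPROX_NONE);ct=max(cs,key=cv2.contourArea)
e=cv2.fitEllipse(ct);print("ctr",.458+(e[0][0]-400)*s,.073-(e[0][1]-400)*s,np.array(e[1])*s)
cx,cy=.458+(e[0][0]-400)*s,.073-(e[0][1]-400)*s
ang=np.degrees(np.arctan2(y-cy,x-cx))%360;rr=np.hypot(x-cx,y-cy)
for a in range(0,360,4):
  k=(abs(ang-a)<2)&(rr>.0335)&(rr<.0375)
  zz=z[k]; 
  if a<50 or 170<a<240: print(a,len(zz),np.round(np.nanmedian(zz),4),end=' | ')
print()
# hanging insert/cap
m=(np.hypot(x-.5245,y-.0494)<.05)&(z>.13);h=cv2.cvtColor(c["frame"],cv2.COLOR_BGR2HSV)
for nm,k in (("cap",(h[...,0]>100)&(h[...,0]<125)&(h[...,1]>130)),("or",(h[...,0]<22)&(h[...,1]>120))):
  p=P[m&k];print(nm,len(p),np.histogram(p[:,2],bins=np.arange(.15,.2,.003)))
E
```

```text
2330 0.08308263 ((0.4580073356628418, 0.07450637966394424), 0.03824622556567192)
ctr 0.4582179870605469 0.07468591156005859 [0.07451608 0.07600729]
0 10 0.083 | 4 19 0.0834 | 8 19 0.0756 | 12 19 0.0753 | 16 17 0.0755 | 20 19 0.0755 | 24 20 0.0752 | 28 18 0.0756 | 32 20 0.0749 | 36 20 0.0834 | 40 22 0.0833 | 44 21 0.0834 | 48 21 0.0834 | 172 27 0.0833 | 176 27 0.0831 | 180 26 0.0832 | 184 28 0.0832 | 188 25 0.0752 | 192 25 0.0752 | 196 24 0.0752 | 200 23 0.0754 | 204 25 0.0752 | 208 27 0.0752 | 212 23 0.075 | 216 26 0.083 | 220 24 0.0832 | 224 26 0.0834 | 228 24 0.0832 | 232 24 0.0831 | 236 24 0.0833 | 
cap 10998 (array([   0,    0,    0,    0,    0,    0,    9,   14,   23,  126, 1284,
       5132, 4410,    0,    0,    0]), array([0.15 , 0.153, 0.156, 0.159, 0.162, 0.165, 0.168, 0.171, 0.174,
       0.177, 0.18 , 0.183, 0.186, 0.189, 0.192, 0.195, 0.198]))
or 3423 (array([  11,   13,   40,  577,  590,  829,  134,   15,    3,   30,    2,
          2, 1067,   78,    0,    0]), array([0.15 , 0.153, 0.156, 0.159, 0.162, 0.165, 0.168, 0.171, 0.174,
       0.177, 0.18 , 0.183, 0.186, 0.189, 0.192, 0.195, 0.198]))
```

```bash
cat > ins.py <<'E'
from h import *
import sys
from scipy.optimize import minimize
def run(c,o,zi,zc,tag):
    # zi: insert origin z; zc: cap origin z
    ex,ey=o["eef_pos"][:2];s=.0002;n=500
    a=rect(c,ex,ey,zc+.022,.05,n);b=rect(c,ex,ey,zi+.042,.05,n);f=rect(c,ex,ey,zi+.016,.05,n)
    m,l=maskfit(a,.05,ex,ey,"white")
    l=[t for t in l if 15<np.hypot(*(t[1]-[ex,ey]))*1000<32][:2]
    if len(l)==2:
        d=l[0][1]-l[1][1];print("slot deg",np.degrees(np.arctan2(d[1],d[0]))%180,"cap ctr-tcp mm",np.round(((l[0][1]+l[1][1])/2-[ex,ey])*1000,2))
    cv2.imwrite(f"pics/{tag}.png",np.hstack([b,f])[:, :])
    return b,f
if __name__=="__main__":
    c=np.load("w8.npz");o=bot.get_obs();run(c,o,.147,.165,"i8")
E
python3 ins.py
```

```text
slot deg 90.79889335603407 cap ctr-tcp mm [-0.24  0.88]
```

```bash
python3 - <<'E'
import cv2
a=cv2.imread("pics/i8.png");cv2.imwrite("pics/i8b.png",cv2.resize(a,(800,400)))
E
```

```text
(no output)
```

View pics/i8b.png

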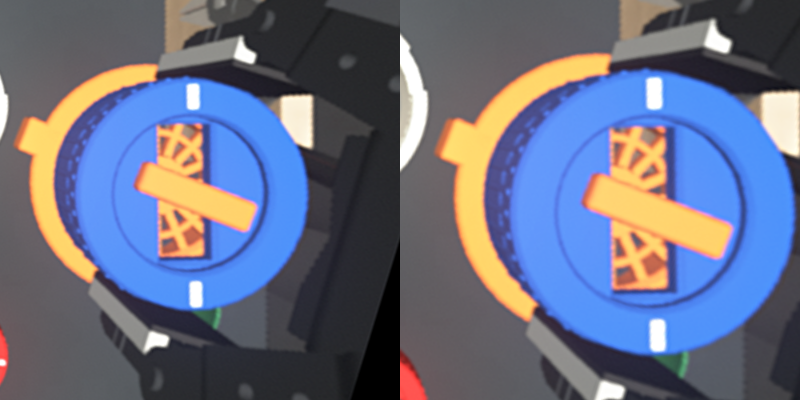

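Emit:
play_rows(
  plan=[10, 1, 0, 0, 0, 0, 15, 1, 0, 0, 0, 0, 20, 1, 0, 0, 0, 0, 15, 1, 0, 0, 0, 0, 10, 0.5, 0, 0, 0, 0, 0, 0, 0, 0, 0, -0.11, 0, 0, 0, 0, 0, -0.15, 0, 0, 0, 0, 0, -0.15, 0, 0, 0, 0, 0, -0.15, 0, 0, 0, 0, 0, -0.15, 0, 0, 0, 0, 0, 0, 0, 0, 0, 0, 0, 0],
)

```text
clock: 11.22
eef_pos: [0.4593, 0.0746, 0.1361]
tool_rot: [-0.203, 0.979, -0.0, 0.0]
ft_force: [0.1, 0.2, -0.7]
grip_width: 0.0586
```

```bash
python3 - <<'E'
from h import *
from ins import run
o=bot.get_obs();print(o["eef_pos"],o["tool_rot"],np.degrees(np.arctan2(*R.from_quat(o["tool_rot"]).as_matrix()[[1,0],0])),o["joint_pos"])
c=bot.camera("wrist");np.savez("w9.npz",**c)
zi=o["eef_pos"][2]+.0112
b,f=run(c,o,zi,zi+.018,"i9")
cv2.imwrite("pics/i9b.png",np.hstack([cv2.resize(b,(400,400)),cv2.resize(f,(400,400))]))
r=rect(c,.4581,.0746,.084,.05,500)
cv2.imwrite("pics/w9.png",np.hstack([c["frame"][:370],]))
print(bot.get_obs()["eef_pos"])
E
```

```text
[0.45925809 0.07464742 0.13605259] [-2.03140658e-01  9.79149563e-01 -1.89635863e-06  8.29069961e-05] -156.5586466251921 [ 1.61127626e-01  2.15411324e-01 -2.10290404e-01  1.14492878e+00
  3.41101984e-06 -2.48001168e-01]
slot deg 131.45381071842232 cap ctr-tcp mm [-0.21  0.8 ]
[0.45927775 0.07462963 0.13605155]
```

View pics/w9.png

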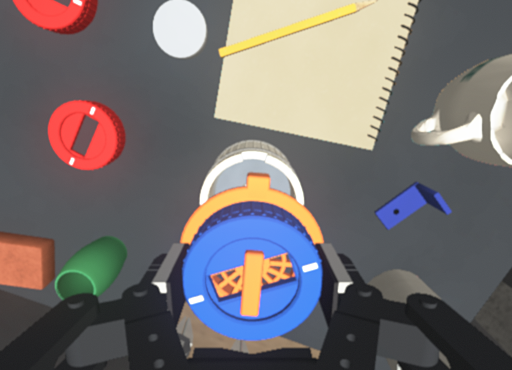

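View pics/i9b.png

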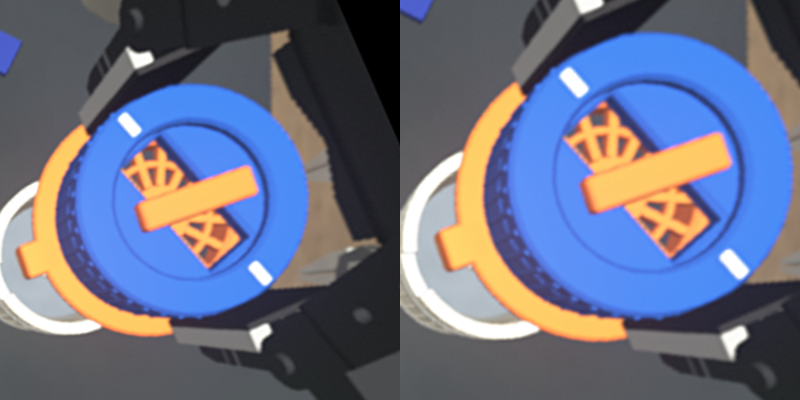

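Emit:
play_rows(
  plan=[0.6, -0.2, 6, 0, 0, -0.02, 0, 0, 12, 0, 0, 0, 0, 0, 12, 0, 0, 0, 0, 0, 12, 0, 0, 0, 0, 0, 9, 0, 0, 0, 0, 0, 4, 0, 0, 0, 0, 0, 0, 0, 0, 0, 0, 0, 0, 0, 0, 0],
)

```text
clock: 12.28
eef_pos: [0.4593, 0.0742, 0.0814]
tool_rot: [-0.214, 0.977, -0.0, 0.0]
ft_force: [0.1, 0.3, -1.7]
grip_width: 0.059
```

```bash
python3 - <<'E'
from h import *
o=bot.get_obs();print(o["eef_pos"])
c=bot.camera("wrist");np.savez("w10.npz",**c)
d=bot.camera("side");t=bot.camera("top")
x=np.hstack([c["frame"][100:384],cv2.resize(d["frame"][130:230,200:300],(284,284))]);cv2.imwrite("pics/w10.png",x)
E
```

```text
[0.45925109 0.07421939 0.08138477]
```

View pics/w10.png

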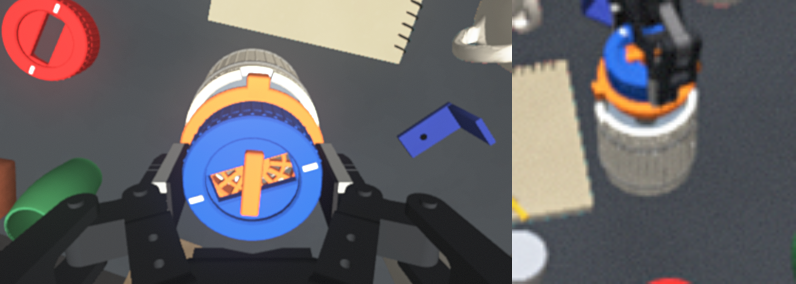

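Emit:
play_rows(
  plan=[0, 0, 4, 0, 0, 0, 0, 0, 4, 0, 0, 0, 0, 0, 4, 0, 0, 0, 0, 0, 0, 0, 0, 0],
)

```text
clock: 12.92
eef_pos: [0.4584, 0.0741, 0.0685]
tool_rot: [-0.214, 0.977, 0.0, -0.001]
ft_force: [-0.4, -0.7, -0.8]
grip_width: 0.0589
```

```bash
cat > look.py <<'E'
from h import *
import sys
o=bot.get_obs();print(o["eef_pos"],o["ft_force"],o["ft_torque"],o["grip_width"])
c=bot.camera("wrist");np.savez("wl.npz",**c);d=bot.camera("side")
x=np.hstack([c["frame"][100:384],cv2.resize(d["frame"][130:230,200:300],(284,284))]);cv2.imwrite(f"pics/{sys.argv[1]}.png",x)
E
python3 look.py w11
```

```text
[0.45837529 0.07409645 0.06847691] [-0.35613848 -0.69269416 -0.82815187] [-0.00779431  0.01339807  0.01932117] 0.0588754405275299
```

View pics/w11.png

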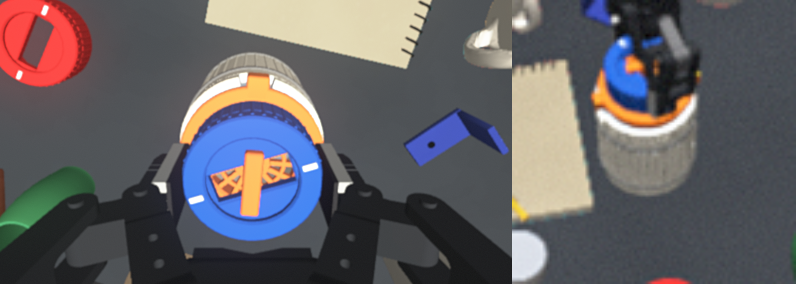

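Emit:
play_rows(
  plan=[0, 0, 3, 0, 0, 0, 0, 0, 3, 0, 0, 0, 0, 0, 2, 0, 0, 0, 0, 0, 0.5, 0, 0, 0, 0, 0, 0, 0, 0, 0, 0, 0, 0, 0, 0, 0],
)

```text
clock: 13.78
eef_pos: [0.459, 0.0742, 0.0607]
tool_rot: [-0.214, 0.977, -0.0, 0.0]
ft_force: [0.0, 0.3, -0.4]
grip_width: 0.0588
```

```bash
python3 look.py w12;python3 - <<'E'
from h import *
c=np.load("wl.npz");P=cloud(c);h=cv2.cvtColor(c["frame"],cv2.COLOR_BGR2HSV)
m=np.hypot(P[...,0]-.4585,P[...,1]-.0745)<.05
for nm,k in (("cap",(h[...,0]>100)&(h[...,0]<125)&(h[...,1]>130)),("or",(h[...,0]<22)&(h[...,1]>120)),("wh",(h[...,1]<40)&(h[...,2]>180))):
  p=P[m&k&(P[...,2]>.07)];print(nm,len(p),np.histogram(p[:,2],bins=np.arange(.078,.122,.002)))
E
```

```text
[0.4590206  0.07416745 0.06066466] [ 1.47849681e-04  2.97864618e-01 -3.60558249e-01] [-0.01684939 -0.00695747  0.0174511 ] 0.05884373793018176
cap 10799 (array([   0,    0,    0,    0,    0,    0,    0,    0,    0,    2,    7,
          5,   35,   87, 1268, 2181, 6779,  435,    0,    0,    0]), array([0.078, 0.08 , 0.082, 0.084, 0.086, 0.088, 0.09 , 0.092, 0.094,
       0.096, 0.098, 0.1  , 0.102, 0.104, 0.106, 0.108, 0.11 , 0.112,
       0.114, 0.116, 0.118, 0.12 ]))
or 4924 (array([   0,   10,   23,   59, 2153,  397,  558,  427,   24,   14,    5,
          1,   31,    9,    1,    0,   40, 1021,  111,    0,    0]), array([0.078, 0.08 , 0.082, 0.084, 0.086, 0.088, 0.09 , 0.092, 0.094,
       0.096, 0.098, 0.1  , 0.102, 0.104, 0.106, 0.108, 0.11 , 0.112,
       0.114, 0.116, 0.118, 0.12 ]))
wh 1681 (array([ 28,  58, 817, 151,  52,   1,   0,   0,   0,   3,   0,   0,   0,
         0,   0,   0, 134,  37,   0,   0,   0]), array([0.078, 0.08 , 0.082, 0.084, 0.086, 0.088, 0.09 , 0.092, 0.094,
       0.096, 0.098, 0.1  , 0.102, 0.104, 0.106, 0.108, 0.11 , 0.112,
       0.114, 0.116, 0.118, 0.12 ]))
```

View pics/w12.png

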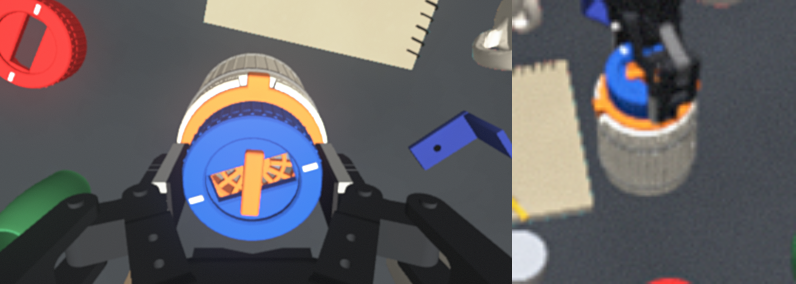

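Emit:
play_rows(
  plan=[0, 0, 1, 0, 0, 0, 0, 0, 0, 0, 0, -0.1, 0, 0, 0, 0, 0, -0.15, 0, 0, 0, 0, 0, -0.15, 0, 0, 0, 0, 0, -0.15, 0, 0, 0, 0, 0, -0.15, 0, 0, 0, 0, 0, -0.15, 0, 0, 0, 0, 0, -0.15, 0, 0, 0, 0, 0, -0.1, 0, 0, 0, 0, 0, -0.1, 0, 0, 0, 0, 0, 0, 0, 0, 0, 0, 0, 0],
)

```text
clock: 15.38
eef_pos: [0.4588, 0.0742, 0.0595]
tool_rot: [0.728, -0.686, -0.0, 0.0]
ft_force: [0.3, -0.3, -1.2]
grip_width: 0.0586
```

```bash
python3 look.py w13;python3 - <<'E'
from h import *
from ins import run
c=np.load("wl.npz");o=bot.get_obs();print(o["joint_pos"])
b,f=run(c,o,.072,.089,"x13")
cv2.imwrite("pics/i13.png",np.hstack([cv2.resize(b,(400,400)),cv2.resize(f,(400,400))]))
E
```

```text
[0.45879875 0.07415576 0.05947632] [ 0.27817324 -0.27905908 -1.18659416] [-0.03089378 -0.05710467  0.03895627] 0.05862838486064672
[ 1.60301357e-01  2.91916023e-01 -3.29739603e-01  9.49158537e-01
 -1.49926391e-05 -1.47005917e+00]
slot deg 21.29193839831927 cap ctr-tcp mm [-0.68  0.82]
```

View pics/w13.png

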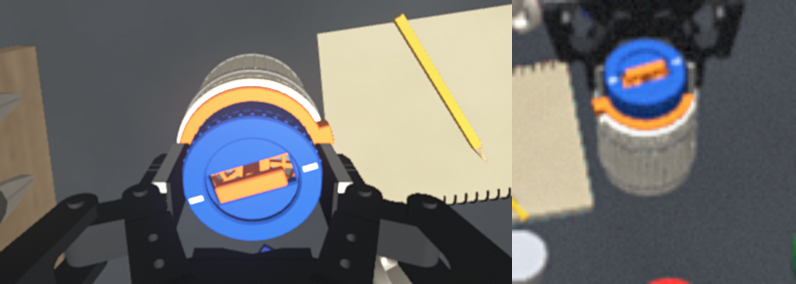

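View pics/i13.png

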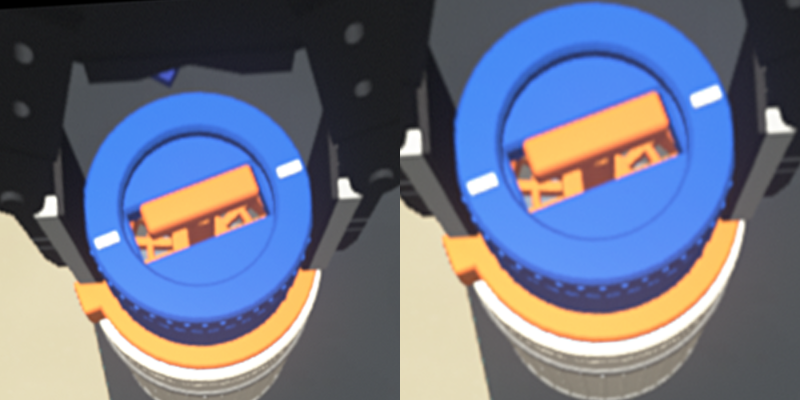

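Emit:
play_rows(
  plan=[0, 0, -2, 0, 0, 0, 0, 0, -3, 0, 0, 0, 0, 0, -3, 0, 0, 0, 0, 0, 0, 0, 0, 0],
)

```text
clock: 15.98
eef_pos: [0.4592, 0.0742, 0.0679]
tool_rot: [0.728, -0.685, 0.0, -0.0]
ft_force: [-0.3, -0.6, -1.0]
grip_width: 0.0586
```

```bash
python3 look.py w14
```

```text
[0.4591715  0.07422247 0.06791228] [-0.28326424 -0.61544855 -1.01425129] [ 0.00492808 -0.03289293  0.04271173] 0.05864703821641578
```

View pics/w14.png

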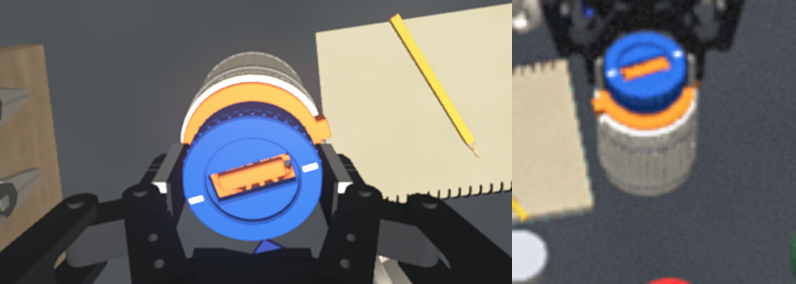

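Emit:
play_rows(
  plan=[0, 0, -5, 0, 0, 0, 0, 0, -6, 0, 0, 0, 0, 0, -8, 0, 0, 0, 0, 0, -12, 0, 0, 0, 0, 0, -14, 0, 0, 0, 0, 0, -14, 0, 0, 0, 0, 0, -14, 0, 0, 0, 0, 0, -10, 0, 0, 0, 0, 0, -6, 0, 0, 0, 0, 0, 0, 0, 0, 0, 0, 0, 0, 0, 0, 0, 0, 0, 0, 0, 0, 0],
)

```text
clock: 17.58
eef_pos: [0.4584, 0.0741, 0.156]
tool_rot: [0.728, -0.685, -0.0, 0.0]
ft_force: [-0.4, 1.1, 0.3]
grip_width: 0.059
```

```bash
python3 look.py w15; python3 - <<'E'
from h import *
c=np.load("wl.npz");P=cloud(c);h=cv2.cvtColor(c["frame"],cv2.COLOR_BGR2HSV)
m=np.hypot(P[...,0]-.4585,P[...,1]-.0745)<.05
for nm,k in (("cap",(h[...,0]>100)&(h[...,0]<125)&(h[...,1]>130)),("or",(h[...,0]<22)&(h[...,1]>120)),("wh",(h[...,1]<40)&(h[...,2]>180))):
  p=P[m&k&(P[...,2]>.06)];print(nm,len(p),np.percentile(p[:,2],[5,25,50,75,95]).round(4))
d=bot.camera("side");cv2.imwrite("pics/s15.png",cv2.resize(d["frame"][60:260,150:350],(600,600),interpolation=cv2.INTER_CUBIC))
P=cloud(d);h=cv2.cvtColor(d["frame"],cv2.COLOR_BGR2HSV)
m=np.hypot(P[...,0]-.4585,P[...,1]-.0745)<.05
k=(h[...,0]<22)&(h[...,1]>120);p=P[m&k];print(len(p),np.percentile(p[:,2],[5,25,50,75,95]).round(4))
t=bot.camera("top")
for q in ["nozzle_tin","printed_vase","printed_bracket"]:
  for n,C in (("top",t),("side",d)):
    for e in bot.outline_of(q,n)[:1]: print(q,n,np.nanmedian(cloud(C)[e["mask"]],0).round(3))
E
```

```text
[0.458421   0.07408262 0.15595706] [-0.39664779  1.08851471  0.2963929 ] [-0.01519192  0.01699838  0.01188041] 0.05899790611562282
cap 11887 [0.2023 0.2037 0.2059 0.2065 0.2072]
or 2454 [0.0864 0.0873 0.0906 0.0926 0.0945]
wh 943 [0.0778 0.0831 0.0842 0.2072 0.2253]
743 [0.0867 0.0896 0.0913 0.0949 0.1148]
nozzle_tin top [ 0.366 -0.039  0.021]
nozzle_tin side [ 0.365 -0.032  0.022]
printed_vase top [ 0.592 -0.032  0.04 ]
printed_vase side [ 0.59  -0.041  0.048]
printed_bracket side [0.46  0.043 0.049]
```

View pics/w15.png

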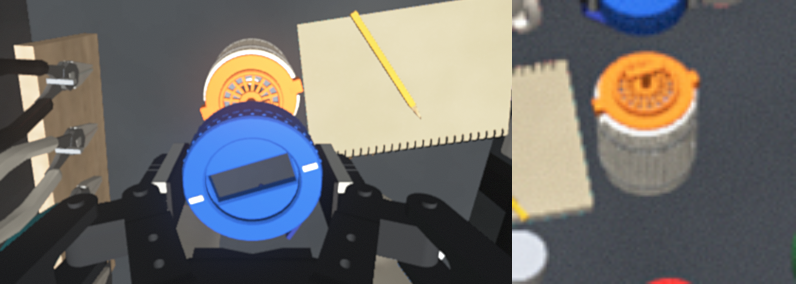

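View pics/s15.png

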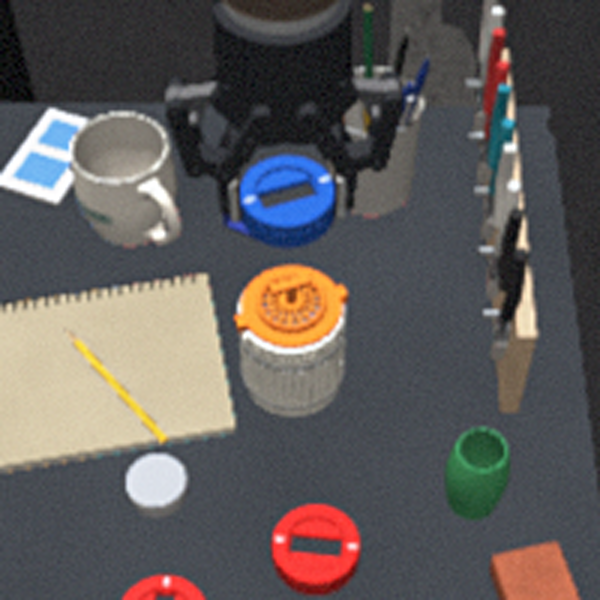

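```bash
python3 - <<'E'
from workcell import bot
print(bot.job_done(), bot.get_obs()["grip_width"])
E
```

```text
the job is handed in; nothing more can be done
the job is handed in; nothing more can be done
```

The job is done and handed in at about 18 s, though no verdict was reported. The insert is seated in the canister, and the gripper still holds the cap on its own.

**What I did:** I gripped the blue cap above the flange and lifted it with the insert. I turned the pair 42° counter-clockwise to match the canister notches and lowered it home with almost no contact force. I then turned the cap a further 1.2 rad counter-clockwise until its slot lined up with the bar, and lifted it off.

**Last checks:**
- **Insert:** the flange top is at about 87–88 mm. That is 4 mm above the measured rim, so it sits fully home. The ears are in the notches, and the side view shows the canister upright.
- **Cap:** its lower rim is at about 185 mm, held at a 59 mm opening.
- **Bystanders:** the tin and vase are where they started, within measuring scatter. The bracket was mostly hidden behind the gripper at the end, and the network's result for it was a false hit. I never moved near it, and it stood undisturbed in the earlier wrist pictures.

**Disagreements with the brief:**
- **Fingertips:** both cameras showed them about 40–45 mm farther back along the tool than the stated tool frame. I set the grasp height from depth images instead, and it held.
- **Slot direction:** in the pictures the slot started about 1.2 rad clockwise of the bar, where the brief says counter-clockwise. I followed the pictures, and the cap came off freely.

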